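# Swap a battery pack from its charger to the work light

## Task

The grey battery pack is locked in the white charger. Press the charger's yellow catch so that the pack springs loose, slide it out of the rails and lift it off, set it on the open end of the work light's rails white-striped nose first, and push it in, firmly but without ramming, until the light's yellow catch snaps up behind it. Do not knock the mug, the tape roll or the sanding block, and let go of everything at the end.

Things in the scene. Friction and masses are not known exactly. Their poses are not given: they have to be found in the camera images.
- pack: Grey battery pack, 90 long (x), 56 wide (y), 56 high, 0.3 to 0.5 kg. Origin: centre of its underside; +x is its nose (white stripe on top), which goes into a dock first; -x its tail (row of small lights). Black flanges along the bottom, 72 wide over all and 8 high; above them the sides are plain and can be gripped across 56. Tunnel 28 wide, 12 high under it; cross bar under its tail, 4 above the bottom.
- charger: White-backed charger: a fixed rail dock; pack slides along its +x. Origin: underside below the home position. Deck 94 wide, top at z=14. Open from above for x<-8; for -6<x<48 lips (top z=29) cover the pack's flanges. Side guides narrow from 88 clear at x=-60 to 75 at x=-8. White housing for x 48 to 92, z to 58.
- light: Work light, black with an upright white lamp panel: a fixed rail dock; pack slides along its +x. Origin: underside below the home position. Deck 94 wide, top at z=14. Open from above for x<-8; for -6<x<48 lips (top z=29) cover the pack's flanges. Side guides narrow from 88 clear at x=-60 to 75 at x=-8. Panel for x 48 to 92, 120 wide, z to 131.
- charger_home (a point): Centre of the charger's deck top (z=14 of charger) where the centre of the pack's underside lies when home; axes as charger. Locked, the pack rests about 1 mm towards -x of it.
- light_home (a point): The same point of the work light: centre of the pack's underside when home; axes as light. Lowered with its centre at x=-75, the pack lies on the open deck with about 4 to spare on either side. Locked, it rests about 1 mm towards -x; the hard stop lies 2.5 mm further in. Pushing takes up to about 15 N along the rails, most in the last 14 mm, where a spring plunger pushes back.
- charger_pad (a point): Middle of the flat top of the charger's yellow catch, 16 wide, 30 mm behind the locked pack's tail, 10 above the deck; the flat runs from x=-46 to -90 of charger, then ramps down to x=-110. Moves with the catch; press it straight down.
- light_pad (a point): Middle of the flat top of the work light's catch, which is built the same.
- charger_catch (a joint): Charger's catch, m: 0 up (locks), grows as it is pressed, stop at 0.0085. Lets go of the pack from 0.006; about 3.5 N there, 4.5 N at the stop. Once let go, a spring plunger pushes the pack about 13 mm out, and the tail bar then holds the catch down.
- light_catch (a joint): Work light's catch, m: 0 up; the pack's tail bar presses it down over its ramp and it snaps back to 0 behind the tail when the pack is home.
- tea_mug: White mug with green and black diamonds, 86x116x101, upright, loose; origin under its centre. Leave alone.
- masking_tape: Roll of tape lying flat, 100x98x25, loose; origin under its centre. Leave alone. Beyond it, fixed pots up to 0.16 high stand between the docks (x 0.44 to 0.55, y -0.11 to 0.19 of the world).
- sanding_block: Brown sanding block, 57x87x29, loose; origin under its centre. Leave alone.
- pack_tail (a point): Middle of the pack's flat tail face, 45 mm from its centre towards its -x, 24 above its underside: a good place to push.

How it is judged:
On the way, in this order (a step that is already met when the one before it is completed fails the run):
1. the charger's catch is pressed and the pack has sprung out of its lock (6 mm or more) (x of pack in the frame of charger_home between -0.03 and -0.006 m), for 0.1 s.
2. the pack is off the charger, lifted over its deck or more than 15 cm away ((z of pack in the frame of charger_home above 0.05 m or horizontal distance between pack and charger_home above 0.15 m)), for 0.1 s.
At the end, for the whole second after the job is handed in: The pack lies locked in the work light: its origin within 4.5 mm of the home point along the rails and within 4 mm across and in height, upright and in line within 0.06 rad, tail towards the catch; both catches are up (below 2.5 mm) and the pack is at rest (x of pack in the frame of light_home between -0.0045 and 0.004 m and y of pack in the frame of light_home between -0.004 and 0.004 m and z of pack in the frame of light_home between -0.004 and 0.004 m and angle between the x axis of pack and the x axis of light, either way round below 0.06 rad and angle between pack's own z axis and vertical below 0.06 rad and x of pack_tail in the frame of light_home below -0.03 m and value of joint each of light_catch, charger_catch below 0.0025 m and linear speed of pack below 0.01 m/s); the robot touches nothing.
It fails at once if the tape roll, the mug or the sanding block moved more than 3 cm (distance of any of masking_tape, tea_mug, sanding_block from where it was at the start of the episode above 0.03 m).
It fails at once if the robot presses on a dock, or rams the pack into one, with more than 55 N (contact force between any of the arm, the fingers and charger above 55 N or contact force between any of the arm, the fingers, pack and light above 55 N).
It also fails if it takes over 62 s, if anything falls off the work surface, if the arm or the gripper's body presses on something with over 40 N, if the wrist force passes 120 N, or if a joint passes its speed limit or range.

## Robot

A 6-joint arm with a two-finger parallel gripper is mounted at the origin on a cart in front of the work surface, level with it; the furniture and walls round the work are solid. World frame = base frame: x ahead of the robot, y to its left, z up, the work surface at z = 0. Lengths are in m, angles in rad, forces in N, time in s.
With the tool pointing down it reaches from about 0.275 to 0.75 m from the base axis. Payload 10.2 kg.
Tool frame: the origin (TCP) lies midway between the tips of the shut fingers; the grasp point (between the pads) lies 19 mm behind it (env.hold_point_z is the distance from the TCP to the grasp point, in m); x points along the fingers, z is the direction in which the jaws open and shut, and the axes are right-handed (so a half turn about x gives the same grasp; the last joint's range is limited). The gripper opens to 85 mm and grips with 20 to 120 N. Pads are 22 mm wide; open, the fingers measure 114 mm over their backs; the gripper's body (76 mm by 85 mm) begins 54 mm behind the grasp point. The pads swing forward as they close: fully open they stand 13 mm farther back than shut.
Start: joints at [1.074, 0.313, 1.498, -0, 1.331, -0.223], TCP at [0.142, 0.505, 0.231] pointing down, gripper open.
Joint ranges: [-2.94, 2.94], [-0.97, 2.17], [0.19, 2.56], [-1.23, 4.37], [0.02, 3.11], [-2.88, 2.88]. Speed limits (rad/s): [2.39, 2.39, 3.01, 3.14, 3.14, 3.14].

## Interface

Orientations are given as a unit quaternion [x, y, z, w].
In Python, from bench import env, kinematics, monitor, eyes, job gives the robot as it stands. The module is installed in compiled form; this text tells all that it offers. Calls block until the motion is done:
- env.reach(position, orientation): joint-space move of the TCP to a pose.
- env.movel(position, velocity=0.15, frame=None, guard=None): straight line of the TCP; frame=None keeps the orientation; velocity is the mean speed in m/s. With guard (N) it stops when the force on the tool has changed by that much, and returns True; else False.
- env.set_joints(angles): joint-space move.
- env.release() and env.close_gripper(effort=None): open the fingers fully, or close them until they stop; effort is the grip in N (None keeps the last).
- env.hold(seconds).
- kinematics.ik(position, orientation): joint angles nearest the present ones, or None.
- monitor.sense(): the state.
- eyes.grab_frame(name): name is "side" or "top" or "wrist"; returns a dict with "frame" (400x640x3 uint8, red, green, blue), "mtx" (3x3 intrinsics, pixels), "view" (4x4, takes a point from world to camera coordinates). Camera axes: x right, y down, z forward; pixel columns grow to the right and rows downward; lengths in m; the calibration is good to about 2 mm. A picture is of the moment at which its call begins. There is no depth.
A pose or a line that the arm cannot do raises env.MotionError and nothing moves.
- job.hand_in(): hands the job in, once; it reports no verdict.
The state is a dict: "clock": time; "joints": joint angles; "qvel": joint speeds; "joint_efforts": joint torques, N m; "position": TCP position; "ee_rot": TCP orientation; "contact_force": force on the tool from outside, world axes, zero at the start; "ft_torque": the same for the moment, N m; "finger_gap": opening from 0.0 (shut) to 1.0 (fully open).
Only numpy, scipy, OpenCV 4.12 (cv2) and the standard library are available. Lean on these libraries where they do the work, as an engineer would, in place of code of your own. Each camera call takes 0.05 s, during which the arm holds its last target. There are 200 camera calls.

## Working session

There is one attempt and no reset: what is moved stays moved. The work goes in short steps, each a Python script; the robot and the scene stay as the last script left them, time stands still between calls to the robot, and variables do not carry over. Pictures are saved under pics/ and viewed, about 8 in all and at most 12, crops included, and the job is handed in when it is done.

```bash
mkdir -p pics; ls
python3 - <<'E'
from bench import env, kinematics, monitor, eyes, job
import cv2,numpy as np
np.set_printoptions(precision=4,suppress=True)
for n in ["side","top"]:
    d=eyes.grab_frame(n); cv2.imwrite(f"pics/{n}0.png",d["frame"][:,:,::-1]); np.savez(f"pics/{n}0.npz",**d)
    print(n,d["mtx"],d["view"])
print(monitor.sense(), env.hold_point_z)
E
```

```text
pics
side [[404.7016   0.     326.8277]
 [  0.     404.7016 195.5978]
 [  0.       0.       1.    ]] [[-0.9995  0.0302 -0.0085  0.4712]
 [ 0.0213  0.4561 -0.8897  0.085 ]
 [-0.023  -0.8894 -0.4565  1.0243]
 [ 0.      0.      0.      1.    ]]
top [[517.8992   0.     314.2354]
 [  0.     517.8992 192.9751]
 [  0.       0.       1.    ]] [[-0.1399 -0.9902 -0.0049 -0.0005]
 [-0.9687  0.1379 -0.2065  0.4831]
 [ 0.2051 -0.0241 -0.9784  1.2438]
 [ 0.      0.      0.      1.    ]]
{'clock': 0.1, 'joints': array([ 1.0736,  0.3134,  1.4983, -0.    ,  1.331 , -0.2234]), 'qvel': array([ 0.0009, -0.0012, -0.0026, -0.0005, -0.0007,  0.0004]), 'joint_efforts': array([  0.0035, -41.2894, -26.0141,  -0.0002,   0.003 ,   0.    ]), 'position': array([0.1419, 0.5052, 0.2308]), 'ee_rot': array([-0.4272,  0.5639,  0.4269,  0.5632]), 'contact_force': array([ 0.3941,  0.239 , -0.1311]), 'ft_torque': array([-0.0211,  0.0005,  0.0617]), 'finger_gap': 1.004141894106104} 0.0187
```

View pics/top0.png

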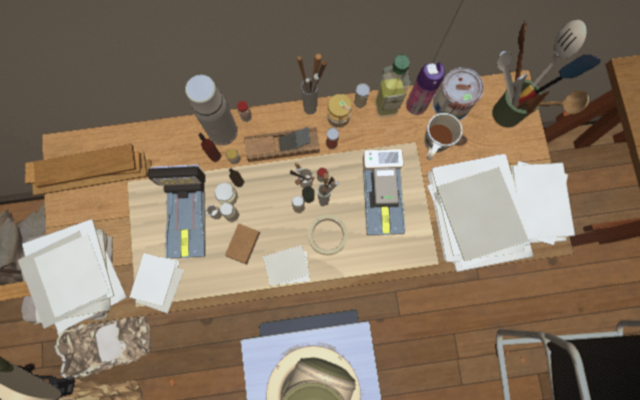

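View pics/side0.png

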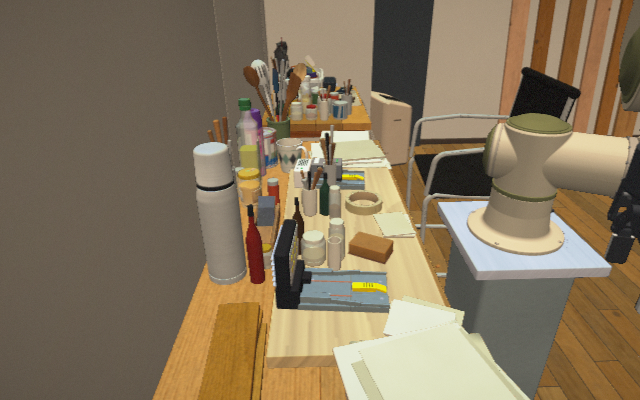

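The top view shows the charger at about (384,190) with the pack in it, and the light at (185,215). Both have their open ends towards the robot. The tape is at (327,236), the block at (242,243) and the mug at (443,132). Next I'll enlarge both docks.

Run:
```python
import cv2,numpy as np
im=cv2.imread("pics/top0.png")
def crop(x0,y0):
    c=cv2.resize(im[y0:y0+115,x0:x0+76],None,fx=5,fy=5,interpolation=cv2.INTER_CUBIC)
    for k in range(0,76,10):
        cv2.putText(c,str(x0+k),(k*5,8),0,.3,(0,0,255),1); cv2.line(c,(k*5,10),(k*5,16),(0,0,255),1)
    for k in range(0,115,10):
        cv2.putText(c,str(y0+k),(0,k*5+4),0,.3,(0,0,255),1); cv2.line(c,(20,k*5),(26,k*5),(0,0,255),1)
    return c
cv2.imwrite("pics/crop0.png",np.hstack([crop(145,155),crop(348,140)]))
```

```text
(no output)
```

View pics/crop0.png

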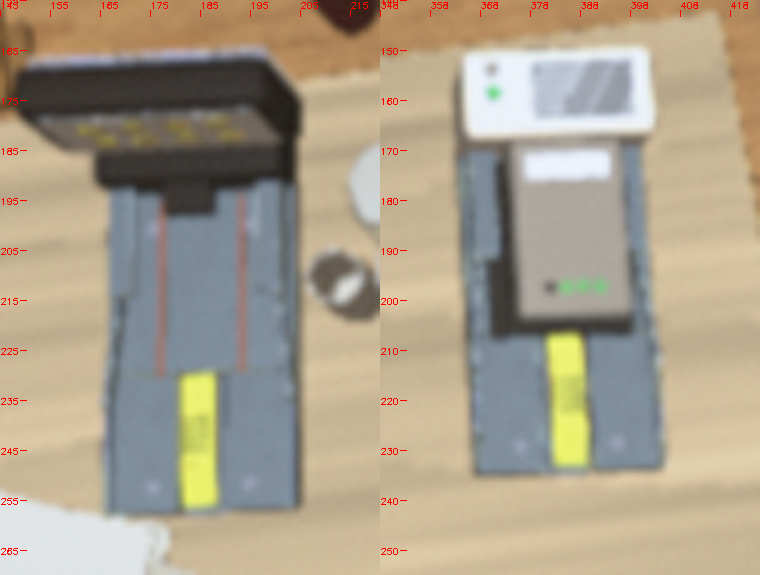

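```bash
cat > h.py <<'E'
import numpy as np, cv2
from scipy.spatial.transform import Rotation as R
np.set_printoptions(precision=4,suppress=True)
def bp(d,px,z):
    """world point on plane z seen at pixel px"""
    V=d["view"]; r=V[:3,:3].T@np.linalg.solve(d["mtx"],[px[0],px[1],1]); c=-V[:3,:3].T@V[:3,3]
    return c+r*(z-c[2])/r[2]
def proj(d,P):
    q=d["view"][:3,:3]@np.asarray(P,float)+d["view"][:3,3]; q=d["mtx"]@q; return q[:2]/q[2]
def down(yaw):
    """tool x down, jaw axis (z) at yaw+90deg, i.e. across a dock heading yaw"""
    z=np.array([-np.sin(yaw),np.cos(yaw),0]); x=np.array([0,0,-1.]); y=np.cross(z,x)
    return R.from_matrix(np.c_[x,y,z]).as_quat()
E
python3 - <<'E'
from h import *
d=np.load("pics/top0.npz")
C=lambda c:(348+(c[0]-380)/5,140+c[1]/5); L=lambda c:(145+c[0]/5,155+c[1]/5)
print("pack top"); 
for c in [(510,140),(624,140),(518,318),(632,318)]: print(bp(d,C(c),.070))
print("charger deck front, yellow end, yellow top at tail")
for c in [(473,475),(663,468)]: print(bp(d,C(c),.014))
for c in [(570,467)]: print(bp(d,C(c),.014))
for c in [(565,335)]: print(bp(d,C(c),.024))
print("light deck front, yellow end, top")
for c in [(105,515),(300,508)]: print(bp(d,L(c),.014))
print(bp(d,L((200,506)),.014),bp(d,L((197,374)),.024))
for c in [(160,375),(162,195),(243,372),(241,195)]: print(bp(d,L(c),.014))
E
```

```text
pack top
[ 0.516  -0.2237  0.07  ]
[ 0.508  -0.2797  0.07  ]
[ 0.4267 -0.2129  0.07  ]
[ 0.4188 -0.2681  0.07  ]
charger deck front, yellow end, yellow top at tail
[ 0.3598 -0.185   0.014 ]
[ 0.3498 -0.2806  0.014 ]
[ 0.3569 -0.2342  0.014 ]
[ 0.4225 -0.2415  0.024 ]
light deck front, yellow end, top
[0.3733 0.3222 0.014 ]
[0.363  0.2249 0.014 ]
[0.371  0.2745 0.014 ] [0.4361 0.2678 0.024 ]
[0.4399 0.2888 0.014 ]
[0.5329 0.2798 0.014 ]
[0.4355 0.2469 0.014 ]
[0.5271 0.2395 0.014 ]
```

Run:
```python
from h import *
from bench import env, kinematics, monitor, eyes, job
for f in (0,np.pi):
    print(f,kinematics.ik([.40,.27,.2],down(-.1+f)),kinematics.ik([.38,-.236,.2],down(-.12+f)))
q=monitor.sense()["ee_rot"]; print(R.from_quat(q).as_matrix())
a=kinematics.ik([.40,.271,.24],down(-.1)); b=kinematics.ik([.40,.271,.24],down(-.1+np.pi))
q0=monitor.sense()["joints"]; f=0 if b is None or abs(a[5]-q0[5])<abs(b[5]-q0[5]) else np.pi
env.reach([.40,.271,.24],down(-.1+f))
d=eyes.grab_frame("wrist"); cv2.imwrite("pics/w1.png",d["frame"][:,:,::-1]); np.savez("pics/w1.npz",**d)
V=d["view"]; print(f,"cam",-V[:3,:3].T@V[:3,3],V[:3,:3],monitor.sense()["clock"],monitor.sense()["position"])
```

```text
0 [ 0.3504  0.2478  1.669   0.      1.2248 -1.1204] [-0.8188  0.1709  1.7654 -0.      1.2053 -2.2696]
3.141592653589793 [ 0.3504  0.2478  1.669  -0.      1.2248  2.0212] [-0.8188  0.1709  1.7654 -0.      1.2053  0.872 ]
[[-0.0005 -0.9627  0.2705]
 [-0.001   0.2705  0.9627]
 [-1.      0.0002 -0.0011]]
0 cam [0.3148 0.2802 0.3828] [[ 0.0989  0.9951  0.0004]
 [ 0.9416 -0.0937  0.3236]
 [ 0.322  -0.0316 -0.9462]] 1.4583 [0.3995 0.2717 0.24  ]
```

View pics/w1.png

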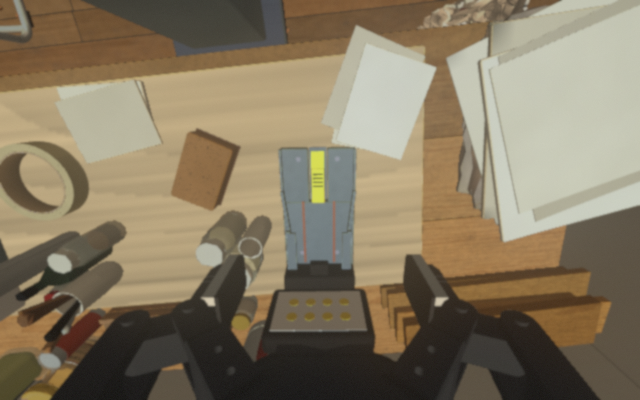

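The wrist view shows the light upright at about (318,215), with its front edge at row 148 and the yellow catch at (317,150–203). I'll get closer views of both docks.

```bash
cat >> h.py <<'E'
def snap(eyes,n):
    d=eyes.grab_frame("wrist"); np.savez(f"pics/{n}.npz",**d); cv2.imwrite(f"pics/{n}.png",d["frame"][:,:,::-1]); return d
def crop(n,x0,y0,w,h,s):
    im=cv2.imread(f"pics/{n}.png"); c=cv2.resize(im[y0:y0+h,x0:x0+w],None,fx=s,fy=s,interpolation=cv2.INTER_CUBIC)
    for k in range(0,w,20): cv2.putText(c,str(x0+k),(k*s,8),0,.3,(0,0,255),1); cv2.line(c,(k*s,10),(k*s,16),(0,0,255),1)
    for k in range(0,h,20): cv2.putText(c,str(y0+k),(0,k*s+4),0,.3,(0,0,255),1); cv2.line(c,(20,k*s),(26,k*s),(0,0,255),1)
    return c
E
python3 - <<'E'
from h import *
from bench import env, kinematics, monitor, eyes, job
env.movel([.38,.273,.12],.25); snap(eyes,"wl")
env.movel([.36,.25,.25],.3); env.reach([.34,0,.28],down(-.11)); env.reach([.36,-.234,.22],down(-.12))
env.movel([.36,-.234,.15],.25); snap(eyes,"wc")
print(monitor.sense()["clock"],monitor.sense()["joints"])
a=crop("wl",210,100,200,290,2); b=crop("wc",210,100,200,290,2)
cv2.imwrite("pics/c2.png",np.hstack([a,b]))
E
```

```text
5.1667 [-0.8491  0.1915  1.8804  0.0001  1.0671 -2.3012]
```

View pics/c2.png

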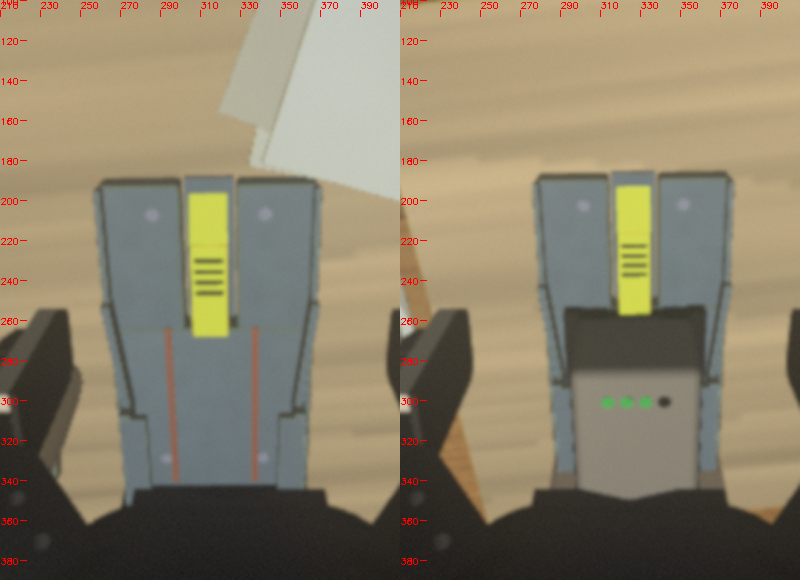

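Run:
```python
from h import *
L=np.load("pics/wl.npz"); C=np.load("pics/wc.npz")
l=lambda c,z:bp(L,(210+c[0]/2,100+c[1]/2),z)
k=lambda c,z:bp(C,(210+(c[0]-400)/2,100+c[1]/2),z)
def loc(p,h,yaw): d=p[:2]-h; c,s=np.cos(yaw),np.sin(yaw); return np.array([d[0]*c+d[1]*s,-d[0]*s+d[1]*c])*1000
h=np.array([.4815,.263])
for n,c,z in [("yfar L -46",(192,337),.024),("yfar R",(228,337),.024),("ynear L -110",(188,193),.014),("ynear R",(227,193),.014),
 ("lip L -6",(148,416),.029),("lip R",(278,414),.029),("lipL far",(151,485),.029),("lipR far",(279,485),.029),("brk L",(103,303),.029),("brk R",(318,303),.029),
 ("deck front L",(97,187),.014),("deckfront R",(320,184),.014),("red",(168,330),.014),("red",(177,478),.014),("red",(254,328),.014),("red",(255,478),.014)]:
    p=l(c,z); print(n,p,loc(p,h,-.1))
print("charger"); h=np.array([.4684,-.2462])
for n,c,z in [("tail top L",(572,372),.070),("tail top R",(698,370),.07),("flange L",(565,308),.014),("flange R",(706,308),.014),("ynear L",(617,186),.014),("ynear R",(652,186),.014),("y tail",(619,315),.024),("y",(652,315),.024),
 ("front L",(537,178),.014),("front R",(732,176),.014),("brkL",(541,287),.029),("brkR",(728,285),.029),("side top far L",(579,488),.07),("R",(696,488),.07)]:
    p=k(c,z); print(n,p,loc(p,h,-.12))
```

```text
yfar L -46 [0.4481 0.2487 0.024 ] [-31.8041 -17.5758]
yfar R [0.4499 0.2666 0.024 ] [-31.8105   0.4168]
ynear L -110 [0.3759 0.2549 0.014 ] [-104.3012  -18.5992]
ynear R [0.3777 0.2733 0.014 ] [-104.3135   -0.0998]
lip L -6 [0.4895 0.2211 0.029 ] [ 12.1882 -40.9184]
lip R [0.495 0.288 0.029] [10.9162 26.262 ]
lipL far [0.5351 0.216  0.029 ] [ 58.0315 -41.4126]
lipR far [0.5421 0.2853 0.029 ] [58.0343 28.2126]
brk L [0.422  0.2093 0.029 ] [-53.8267 -59.3753]
brk R [0.4322 0.3116 0.029 ] [-53.8713  43.4689]
deck front L [0.3686 0.2125 0.014 ] [-107.2587  -61.5262]
deckfront R [0.3776 0.3174 0.014 ] [-108.816    43.7816]
red [0.4491 0.2354 0.014 ] [-29.5182 -30.6755]
red [0.5468 0.2274 0.014 ] [ 68.5157 -28.8914]
red [0.4523 0.2799 0.014 ] [-30.7258  13.8703]
red [0.5513 0.2721 0.014 ] [68.5166 16.0118]
charger
tail top L [ 0.4355 -0.2695  0.07  ] [-29.8493 -27.0942]
tail top R [ 0.4415 -0.2097  0.07  ] [-31.0947  33.0608]
flange L [ 0.4321 -0.2786  0.014 ] [-32.1293 -36.4617]
flange R [ 0.4416 -0.1985  0.014 ] [-32.283  44.192]
ynear L [ 0.363  -0.2399  0.014 ] [-105.3604   -6.3446]
ynear R [ 0.3652 -0.2215  0.014 ] [-105.3949   12.1777]
y tail [ 0.4344 -0.2475  0.024 ] [-33.5708  -5.3982]
y [ 0.4366 -0.2294  0.024 ] [-33.6056  12.8884]
front L [ 0.3537 -0.2812  0.014 ] [-109.6994  -48.4534]
front R [ 0.3647 -0.1791  0.014 ] [-110.9884   54.17  ]
brkL [ 0.4097 -0.2863  0.029 ] [-53.485  -46.8823]
brkR [ 0.4203 -0.1871  0.029 ] [-54.8664  52.888 ]
side top far L [ 0.5065 -0.2767  0.07  ] [ 41.4773 -25.6974]
R [ 0.5137 -0.2163  0.07  ] [41.3574 35.0869]
```

Run:
```python
from h import *
from bench import monitor,eyes
for n in ["w1","wl","wc"]:
    d=np.load(f"pics/{n}.npz"); V=d["view"]; print(n,d["mtx"].ravel()[[0,2,4,5]],-V[:3,:3].T@V[:3,3],V[:3,:3].ravel())
d=np.load("pics/w1.npz")
for px,z in [((317,150),.014),((317,203),.024),((280,148),.014),((355,148),.014)]: print(bp(d,px,z))
s=monitor.sense(); print(s["position"],s["clock"])
d=eyes.grab_frame("wrist"); V=d["view"]; print(-V[:3,:3].T@V[:3,3], np.abs(d["frame"].astype(int)-np.load("pics/wc.npz")["frame"]).mean())
np.savez("pics/wc2.npz",**d); cv2.imwrite("pics/wc2.png",d["frame"][:,:,::-1])
print(monitor.sense()["clock"])
```

```text
w1 [277.1854 324.3977 277.1854 199.6229] [0.3148 0.2802 0.3828] [ 0.0989  0.9951  0.0004  0.9416 -0.0937  0.3236  0.322  -0.0316 -0.9462]
wl [277.1854 324.3977 277.1854 199.6229] [0.2955 0.2821 0.2637] [ 0.0988  0.9951  0.001   0.941  -0.0938  0.325   0.3235 -0.0312 -0.9457]
wc [277.1854 324.3977 277.1854 199.6229] [ 0.2759 -0.2232  0.2938] [ 0.1179  0.993  -0.0001  0.9394 -0.1115  0.3243  0.322  -0.0384 -0.946 ]
[0.3702 0.265  0.014 ]
[0.4407 0.2576 0.024 ]
[0.3627 0.2166 0.014 ]
[0.3725 0.3153 0.014 ]
[ 0.3609 -0.234   0.1517] 5.1667
[ 0.276  -0.2235  0.2943] 2.2518450520833335
5.2167
```

Run:
```python
from h import *
for n in ["top0","w1","wl","wc","wc2"]:
    d=np.load(f"pics/{n}.npz"); f=d["frame"].astype(int); m=((f[:,:,0]>140)&(f[:,:,1]>140)&(f[:,:,2]<100)).astype(np.uint8)
    k,lab,st,ce=cv2.connectedComponentsWithStats(m)
    for i in range(1,k):
        if st[i,4]>40:
            ys,xs=np.where(lab==i); t,b=ys.min(),ys.max()
            w=[(xs[ys==r].min(),xs[ys==r].max()+1) for r in (t+2,b-2)]
            print(n,"rows",t,b+1,"w",w)
            if n=="top0": print(bp(d,(np.mean(w[1]),b+1),.014),bp(d,(np.mean(w[0]),t),.024))
            else: print(bp(d,(np.mean(w[0]),t),.014),bp(d,(np.mean(w[1]),b+1),.024))
```

```text
top0 rows 79 90 w [(np.int64(385), np.int64(402)), (np.int64(386), np.int64(403))]
[ 0.735  -0.3218  0.014 ] [ 0.7623 -0.3223  0.024 ]
top0 rows 95 115 w [(np.int64(331), np.int64(349)), (np.int64(332), np.int64(348))]
[ 0.6857 -0.1665  0.014 ] [ 0.7375 -0.174   0.024 ]
top0 rows 105 117 w [(np.int64(403), np.int64(404)), (np.int64(399), np.int64(410))]
[ 0.656  -0.3349  0.014 ] [ 0.6859 -0.3359  0.024 ]
top0 rows 114 123 w [(np.int64(258), np.int64(269)), (np.int64(262), np.int64(268))]
[0.6918 0.0333 0.014 ] [0.7134 0.0337 0.024 ]
top0 rows 114 129 w [(np.int64(290), np.int64(301)), (np.int64(287), np.int64(295))]
[ 0.6655 -0.0326  0.014 ] [ 0.7015 -0.0498  0.024 ]
top0 rows 117 135 w [(np.int64(368), np.int64(379)), (np.int64(352), np.int64(357))]
[ 0.6254 -0.196   0.014 ] [ 0.6641 -0.2519  0.024 ]
top0 rows 119 126 w [(np.int64(308), np.int64(317)), (np.int64(306), np.int64(317))]
[ 0.6661 -0.0874  0.014 ] [ 0.6814 -0.0923  0.024 ]
top0 rows 119 128 w [(np.int64(415), np.int64(428)), (np.int64(423), np.int64(426))]
[ 0.6184 -0.3817  0.014 ] [ 0.6408 -0.3758  0.024 ]
top0 rows 124
[... 1024 characters left out ...]
.3654  0.014 ] [ 0.5188 -0.365   0.024 ]
w1 rows 152 202 w [(np.int64(312), np.int64(324)), (np.int64(311), np.int64(325))]
[0.3729 0.266  0.014 ] [0.4394 0.2591 0.024 ]
w1 rows 394 400 w [(np.int64(25), np.int64(47)), (np.int64(25), np.int64(47))]
[ 0.7653 -0.3001  0.014 ] [ 0.7677 -0.291   0.024 ]
wl rows 197 268 w [(np.int64(305), np.int64(323)), (np.int64(306), np.int64(325))]
[0.3773 0.2643 0.014 ] [0.4485 0.2582 0.024 ]
wc rows 194 257 w [(np.int64(319), np.int64(335)), (np.int64(319), np.int64(336))]
[ 0.3652 -0.2311  0.014 ] [ 0.4348 -0.2387  0.024 ]
wc2 rows 193 256 w [(np.int64(319), np.int64(335)), (np.int64(320), np.int64(336))]
[ 0.3648 -0.2317  0.014 ] [ 0.4345 -0.2388  0.024 ]
```

The wrist lengths come out about 10% too long, and the two cameras disagree by several mm in y. That would fit docks standing above z=0, for example on a thick board. I'll fit x, y, z and yaw of each dock over all the views.

```bash
cat > fit.py <<'E'
from h import *
from scipy.optimize import least_squares
D={n:np.load(f"pics/{n}.npz") for n in ["top0","w1","wl","wc"]}
L=lambda c:(145+c[0]/5,155+c[1]/5); C=lambda c:(348+(c[0]-380)/5,140+c[1]/5)
l=lambda c:(210+c[0]/2,100+c[1]/2); k=lambda c:(210+(c[0]-400)/2,100+c[1]/2)
# (view, dock-frame point, pixel); 'F'=unknown front x
light=[("top0",(-46,8,24),L((180,374))),("top0",(-46,-8,24),L((214,374))),("top0",(-110,8,14),L((182,507))),("top0",(-110,-8,14),L((217,506))),
 ("top0",("F",47,14),L((105,515))),("top0",("F",-47,14),L((300,508))),
 ("w1",(-46,0,24),(318,202.5)),("w1",(-110,0,14),(317.5,151)),
 ("wl",(-46,-8,24),l((192,337))),("wl",(-46,8,24),l((228,337))),("wl",(-110,-8,14),l((188,193))),("wl",(-110,8,14),l((227,193))),
 ("wl",("F",-47,14),l((98,187))),("wl",("F",47,14),l((319,186)))]
chg=[("top0",(44,28,70),C((511,140))),("top0",(44,-28,70),C((624,140))),("top0",(-46,28,70),C((518,318))),("top0",(-46,-28,70),C((632,318))),
 ("top0",(-110,8,14),C((553,467))),("top0",(-110,-8,14),C((588,467))),("top0",("F",47,14),C((473,475))),("top0",("F",-47,14),C((663,468))),
 ("wc",(-46,-28,70),k((572,372))),("wc",(-46,28,70),k((698,370))),("wc",(-110,-8,14),k((617,186))),("wc",(-110,8,14),k((652,186))),
 ("wc",("F",-47,14),k((537,179))),("wc",("F",47,14),k((732,178)))]
def fit(obs,p0):
    def res(p):
        M=R.from_euler("z",p[3]).as_matrix(); r=[]
        for v,q,px in obs:
            q=np.array([p[4] if q[0]=="F" else q[0]/1e3,q[1]/1e3,q[2]/1e3])
            r.append(proj(D[v],M@q+p[:3])-px)
        return np.ravel(r)
    s=least_squares(res,p0,loss="soft_l1"); cov=np.linalg.inv(s.jac.T@s.jac)*np.mean(res(s.x)**2)
    print(s.x,"sd",np.sqrt(np.diag(cov))); print(res(s.x).reshape(-1,2).round(1).tolist())
fit(light,[.48,.263,.0,-.1,-.115]); fit(chg,[.468,-.246,.0,-.12,-.115])
E
python3 fit.py
```

```text
[ 0.477   0.2562  0.0277 -0.0939 -0.1126] sd [0.0003 0.0003 0.0006 0.003  0.0003]
[[0.4, 0.1], [0.1, -0.2], [0.9, -0.1], [0.4, -0.2], [0.4, 0.1], [-0.3, -0.3], [-0.1, 0.6], [-0.1, 0.2], [-0.0, 0.0], [0.1, -0.0], [0.7, -0.3], [0.2, -0.4], [-0.8, 0.1], [0.6, -0.0]]
[ 0.4649 -0.2424  0.0261 -0.1135 -0.1135] sd [0.0007 0.0006 0.0013 0.0056 0.0006]
[[-0.4, -0.8], [-0.0, -1.4], [0.1, -0.1], [0.6, -0.7], [-0.0, -0.5], [-0.6, -0.7], [0.3, -0.3], [0.2, 0.1], [-1.2, -0.8], [2.2, -0.0], [0.4, -0.3], [-0.4, -0.3], [-0.5, -0.0], [0.4, 0.0]]
```

The fit is very good, mostly under 1 px. Both docks stand about 27 mm above z=0: light home at (0.477, 0.256), yaw −0.094, and charger at (0.465, −0.242), yaw −0.114. Now I'll press the catch.

```bash
cat >> h.py <<'E'
class Dock:
    def __init__(s,x,y,z,yaw): s.o=np.array([x,y,z]); s.yaw=yaw; s.M=R.from_euler("z",yaw).as_matrix(); s.q=down(yaw)
    def p(s,x,y,z): return s.o+s.M@(np.array([x,y,z])/1e3)
    def inv(s,P): return s.M.T@(np.asarray(P)-s.o)*1e3
CH=Dock(.4649,-.2424,.0265,-.1135); LI=Dock(.477,.2562,.0277,-.094)
E
python3 - <<'E'
from h import *
from bench import env, kinematics, monitor, eyes, job
def st(t): s=monitor.sense(); print(t,round(s["clock"],2),CH.inv(s["position"]),s["contact_force"],round(s["finger_gap"],3))
env.close_gripper(); env.reach(CH.p(-79,0,60),CH.q); st("above")
g=env.movel(CH.p(-79,0,14.5),.03,guard=1.5); st(("contact",g))
E
```

```text
above 6.37 [-79.2517   0.1862  60.1595] [-0.6598 -0.8499  0.2889] 0.001
('contact', True) 7.44 [-79.3197   0.2313  24.6838] [ 0.1946 -0.7413  0.0801] -0.003
```

Run:
```python
from h import *
from bench import env, kinematics, monitor, eyes, job
def st(t): s=monitor.sense(); print(t,round(s["clock"],2),CH.inv(s["position"]),s["contact_force"],round(s["finger_gap"],3))
for z in (22,20,18,16.8):
    g=env.movel(CH.p(-79,0,z),.03,guard=12); st((z,g))
env.hold(.3); st("held")
env.movel(CH.p(-79,0,150),.2); env.release()
env.movel(CH.p(-105,0,150),.2); snap(eyes,"wc3"); st("up")
cv2.imwrite("pics/c3.png",crop("wc3",210,120,220,260,2))
```

```text
(22, False) 7.69 [-78.9925  -0.0096  21.8814] [0.3489 0.5571 0.0661] -0.001
(20, False) 7.94 [-78.903   -0.0433  20.0611] [0.8317 0.4556 3.7682] 0.0
(18, False) 8.19 [-78.8986  -0.0319  18.0028] [0.1237 0.0723 3.8964] -0.001
(16.8, False) 8.44 [-78.8922  -0.0878  17.3256] [-2.4706  1.6599 11.4753] -0.001
held 8.74 [-78.8839  -0.1256  17.3484] [-2.4603  2.0485 10.815 ] -0.005
up 10.68 [-104.7727   -0.1978  150.2531] [ 0.0769 -0.6193 -0.5245] 1.001
```

View pics/c3.png

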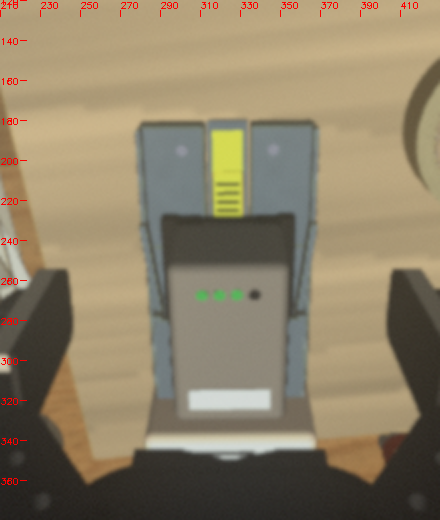

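The pack has moved: its tail now covers most of the catch flat (tail bottom at row 227, top edge at row 252). I'll compute its pose.

```bash
sed -i 's/CH=Dock(.4649,-.2424,.0265/CH=Dock(.4649,-.2424,.0282/; s/LI=Dock(.477,.2562,.0277/LI=Dock(.477,.2562,.0280/' h.py
python3 - <<'E'
from h import *
d=np.load("pics/wc3.npz"); k=lambda c:(210+c[0]/2,120+c[1]/2)
for c,z in [((168,266),70),((290,265),70),((178,416),70),((281,416),70),((162,214),22),((295,214),22)]: print(c,CH.inv(bp(d,k(c),CH.o[2]+z/1e3)))
E
```

```text
(168, 266) [-63.9037 -27.3441  70.    ]
(290, 265) [-64.354   27.7373  70.    ]
(178, 416) [ 21.1291 -25.4012  70.    ]
(281, 416) [21.2012 26.2237 70.    ]
(162, 214) [-67.7203 -35.3373  22.    ]
(295, 214) [-67.6494  35.3321  22.    ]
```

Run:
```python
from h import *
from bench import env, kinematics, monitor, eyes, job
def st(t): s=monitor.sense(); print(t,round(s["clock"],2),CH.inv(s["position"]),s["contact_force"],round(s["finger_gap"],3))
env.movel(CH.p(-31,0,110),.2); 
g=env.movel(CH.p(-31,0,36),.1,guard=8); st(("down",g))
env.close_gripper(60); st("grip")
x=-31
g=env.movel(CH.p(x-62,0,36),.06,guard=25); st(("slid",g))
```

```text
('down', False) 12.13 [-30.7255  -0.2563  36.6493] [ 0.2412  0.3947 -0.4204] 0.999
grip 12.52 [-30.7472  -0.1592  36.5824] [-1.5074  0.0672  6.1257] 0.643
('slid', False) 13.7 [-93.252   -0.2013  36.3019] [ 0.6406 -0.0666  8.0558] 0.65
```

Run:
```python
from h import *
from bench import env, kinematics, monitor, eyes, job
def st(t): s=monitor.sense(); print(t,round(s["clock"],2),s["position"],s["contact_force"],round(s["finger_gap"],3))
env.movel(CH.p(-93,0,60),.08,guard=25); st("lift"); env.movel(CH.p(-93,0,230),.2); st("up")
env.reach([.35,-.02,.26],down(-.1)); env.reach(LI.p(-105,0,200),LI.q); st("light")
env.movel(LI.p(-90,0,110),.2); d=snap(eyes,"wl4"); st("hover")
t=eyes.grab_frame("top"); cv2.imwrite("pics/top4.png",t["frame"][:,:,::-1]); np.savez("pics/top4.npz",**t)
cv2.imwrite("pics/c4.png",crop("wl4",210,100,220,290,2))
```

```text
lift 14.15 [ 0.3718 -0.2313  0.0875] [-0.1997  0.2549 -6.0201] 0.644
up 15.15 [ 0.3721 -0.2315  0.2569] [-0.3646 -0.8719 -4.691 ] 0.646
light 17.12 [0.3732 0.265  0.228 ] [-0.3159  0.2511 -4.7603] 0.647
hover 17.77 [0.3883 0.2646 0.1395] [ 0.3352  1.1525 -5.6733] 0.647
```

View pics/c4.png

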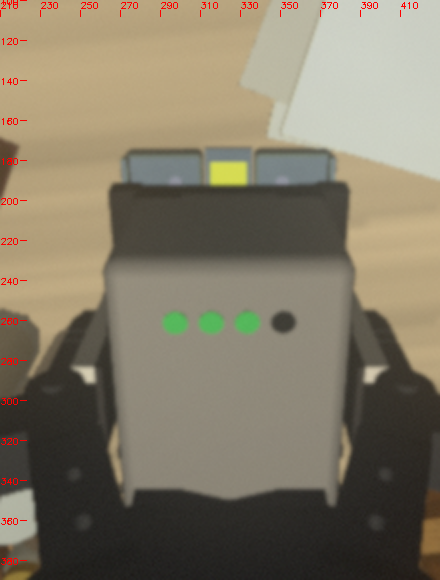

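The pack is held level. Its tail top edge is at row 231, columns 262 to 387, and the dock's front edge and catch are in line behind it. I'll check the offset in the grip.

Run:
```python
from h import *
from bench import env, kinematics, monitor, eyes, job
d=np.load("pics/wl4.npz"); k=lambda c:(210+c[0]/2,100+c[1]/2)
T=monitor.sense()["position"]; print("tcp",LI.inv(T), R.from_quat(monitor.sense()["ee_rot"]).as_matrix())
for c,dz in [((105,266),33.6),((355,264),33.6),((110,186),-14.4),((349,184),-14.4)]: print(LI.inv(bp(d,k(c),T[2]+dz/1e3))-LI.inv(T))
for c in [((98+26+0,151)),((335,151))]: print("deck front",LI.inv(bp(d,k(c),LI.o[2]+.014)))
for x in [(210,168),(247,168)]: print("yellow",LI.inv(bp(d,k((x[0],161)),LI.o[2]+.014)))
```

```text
tcp [-89.1898   0.1247 111.5387] [[ 0.0028 -0.9955  0.0943]
 [ 0.001   0.0943  0.9955]
 [-1.     -0.0027  0.0013]]
[-32.9236 -26.9219  33.6   ]
[-33.3312  27.0583  33.6   ]
[-35.8317 -35.3192 -14.4   ]
[-36.3735  35.4392 -14.4   ]
deck front [-114.9574  -46.4599   14.    ]
deck front [-114.8587   47.2187   14.    ]
yellow [-110.3315   -8.3405   14.    ]
yellow [-110.3138    8.186    14.    ]
```

Run:
```python
from h import *
from bench import env, kinematics, monitor, eyes, job
def st(t): s=monitor.sense(); print(t,round(s["clock"],2),LI.inv(s["position"]),s["contact_force"],round(s["finger_gap"],3))
env.movel(LI.p(-88,0,50),.1,guard=15); st("low")
g=env.movel(LI.p(-88,0,33),.03,guard=5); st(("set",g))
z=LI.inv(monitor.sense()["position"])[2]
for x in (-70,-55,-38):
    g=env.movel(LI.p(x,0,z),.05,guard=20); st((x,g))
    if g: break
```

```text
low 18.57 [-87.6101   0.222   50.6226] [ 0.1055  0.3586 -5.1198] 0.646
('set', True) 19.05 [-88.0224   0.0306  36.2471] [ 0.8131 -0.8538  0.6971] 0.646
(-70, False) 19.57 [-69.5027   0.1426  36.3864] [1.7053 0.3094 1.3599] 0.648
(-55, False) 20.02 [-54.4518   0.0812  36.3848] [ 2.0201 -0.872   1.5807] 0.648
(-38, False) 20.52 [-37.8928   0.0601  36.3986] [1.0329 0.7192 3.4621] 0.642
```

Run:
```python
from h import *
from bench import env, kinematics, monitor, eyes, job
def st(t): s=monitor.sense(); print(t,round(s["clock"],2),LI.inv(s["position"]),s["contact_force"],round(s["finger_gap"],3))
env.release(); env.movel(LI.p(-38,0,110),.15); env.movel(LI.p(-115,0,110),.25); env.close_gripper()
env.movel(LI.p(-115,0,32),.15,guard=8); st("behind")
g=env.movel(LI.p(-65,0,32),.04,guard=4); st(("touch",g))
d=snap(eyes,"wl5"); cv2.imwrite("pics/c5.png",crop("wl5",210,100,220,290,2))
```

```text
behind 23.47 [-114.6135    0.2161   32.5995] [ 0.7441 -0.2866  0.1809] 0.003
('touch', True) 24.52 [-69.7568  -0.187   31.4986] [-0.5951  0.0935  0.1093] -0.001
```

View pics/c5.png

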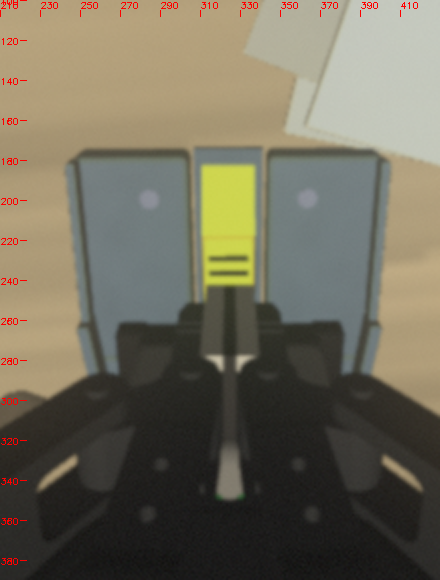

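The shut fingers are behind the tail, centred on the catch (fingers about column 325, catch columns 310–338). I'll push in small steps and watch the force.

Run:
```python
from h import *
from bench import env, kinematics, monitor, eyes, job
x=-69.5; prev=None
while x<-48:
    x+=1.0
    g=env.movel(LI.p(x,0,32),.02,guard=18); s=monitor.sense(); f=-(LI.M.T@s["contact_force"])[0]
    print(x,g,LI.inv(s["position"]).round(1),"push",round(f,1),round(s["clock"],2))
    if g or f>24: break
```

```text
-68.5 False [-69.4  -0.2  31.7] push 4.5 24.82
-67.5 False [-68.9  -0.2  31.7] push 7.2 25.07
-66.5 False [-68.1  -0.2  31.6] push 9.3 25.32
-65.5 False [-67.1  -0.2  31.6] push 10.2 25.57
-64.5 False [-66.2  -0.2  31.7] push 9.9 25.82
-63.5 False [-65.3  -0.2  31.6] push 9.7 26.07
-62.5 False [-64.3  -0.2  31.6] push 9.0 26.32
-61.5 False [-63.4  -0.2  31.6] push 10.7 26.57
-60.5 False [-62.4  -0.2  31.6] push 10.3 26.82
-59.5 False [-61.5  -0.2  31.6] push 10.2 27.07
-58.5 False [-60.5  -0.2  31.6] push 10.4 27.32
-57.5 False [-59.6  -0.2  31.6] push 10.7 27.57
-56.5 False [-58.7  -0.2  31.6] push 13.2 27.82
-55.5 False [-57.7  -0.2  31.5] push 11.3 28.07
-54.5 False [-56.8  -0.2  31.5] push 12.4 28.32
-53.5 False [-55.9  -0.2  31.2] push 11.4 28.57
-52.5 False [-55.   -0.3  31.2] push 11.9 28.82
-51.5 False [-54.1  -0.3  31.2] push 11.0 29.07
-50.5 False [-53.7  -0.3  31.1] push 15.3 29.32
-49.5 False [-53.8  -0.3  30.8] push 20.0 29.57
-48.5 False [-53.9  -0.3  30.6] push 24.9 29.82
```

The hard stop was reached at 53.8 mm, where the tail should be 2.5 mm past home. I'll back off and check.

Run:
```python
from h import *
from bench import env, kinematics, monitor, eyes, job
env.movel(LI.p(-75,0,33),.06); env.movel(LI.p(-100,0,80),.15); env.movel(LI.p(-100,0,125),.2); env.release(); env.hold(.3)
d=snap(eyes,"wl6"); s=monitor.sense(); print(s["clock"],s["contact_force"])
env.reach([.35,.0,.28],down(-.1)); env.reach(CH.p(-105,0,130),CH.q); env.hold(.2); snap(eyes,"wc6"); print(monitor.sense()["clock"])
t=eyes.grab_frame("top"); cv2.imwrite("pics/top6.png",t["frame"][:,:,::-1])
cv2.imwrite("pics/c6.png",np.hstack([crop("wl6",215,100,200,290,2),crop("wc6",215,100,200,290,2)]))
```

```text
32.425 [-0.6118 -0.4437  0.6597]
34.825
```

View pics/c6.png

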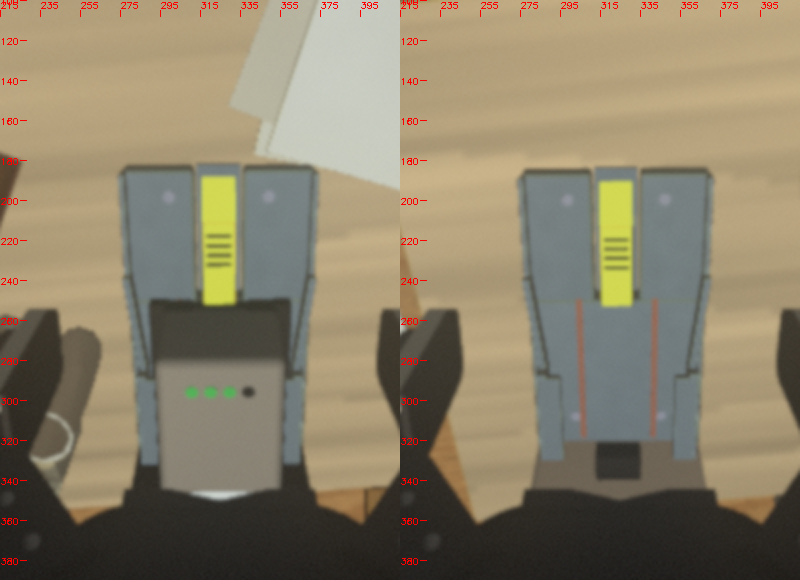

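View pics/top6.png

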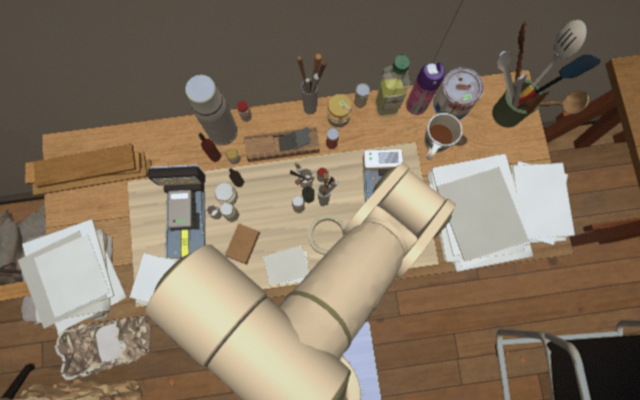

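The pack sits in the light with the whole catch visible up to its tail: catch end at row 252, tail top edge at row 280. The charger is empty with its catch up, and the tape, block and mug are where they were. One last numeric check, then I'll hand in if it holds.

Run:
```python
from h import *
from bench import env, monitor, job
d=np.load("pics/wl6.npz"); k=lambda c:(215+c[0]/2,100+c[1]/2)
for n,c,z in [("tail top",(156,364),70),("tail top",(284,362),70),("flange",(149,300),22),("flange",(291,299),22),("catch end",(203,304),24),("catch end",(236,304),24)]: print(n,LI.inv(bp(d,k(c),LI.o[2]+z/1e3)))
d=np.load("pics/wc6.npz"); k=lambda c:(215+(c[0]-400)/2,100+c[1]/2)
for c in [(601,305),(633,305)]: print("charger catch end",CH.inv(bp(d,k(c),CH.o[2]+.024)))
s=monitor.sense(); print(s["clock"],s["contact_force"],s["finger_gap"])
```

```text
tail top [-44.9015 -26.1908  70.    ]
tail top [-45.9383  27.4353  70.    ]
flange [-48.5366 -34.7743  22.    ]
flange [-49.1552  36.0884  22.    ]
catch end [-47.4316  -7.7645  24.    ]
catch end [-47.4452   8.6177  24.    ]
charger catch end [-47.5296  -8.0732  24.    ]
charger catch end [-47.5645   8.207   24.    ]
34.875 [-0.1631 -0.9242  0.3182] 1.001604639202324
```

```bash
python3 -c "
from bench import job; print(job.hand_in())"
```

```text
the job is handed in; nothing more can be done
None
```

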